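# Rebuild a brake valve: stack spacer, valve plate and retaining ring in the housing

## Robot

A 7-joint arm with a two-finger parallel gripper is mounted at the origin on the work surface. World frame = base frame: x ahead of the robot, y to its left, z up, the work surface at z = 0. Lengths are in mm, angles in rad, forces in N, time in s.
With the tool pointing down it reaches from about 375 to 925 mm from the base axis. Payload 3.1 kg.
Tool frame: the origin (TCP) lies midway between the tips of the shut fingers; the grasp point (between the pads) lies 19 mm behind it; z points along the fingers, y is the line along which they close (so a half turn about z gives the same grasp; the last joint's range is limited). The gripper opens to 85 mm and grips with 20 to 120 N. Pads are 22 mm wide; open, the fingers measure 114 mm over their backs; the gripper's body (76 mm by 85 mm) begins 54 mm behind the grasp point. The pads swing forward as they close: fully open they stand 13 mm farther back than shut.
Start: joints at [1.01, 0.383, 0.044, 1.598, -0.018, 1.161, -0.05], TCP at [290.215, -581.617, 231.269] pointing down, gripper open.
Joint ranges: [-2.61, 2.61], [-0.41, 2.15], [-1.48, 1.57], [0, 2.5], [-1.57, 4.71], [0.05, 1.97], [-2.85, 2.85]. Speed limits (rad/s): [2.79, 2.79, 3.14, 3.14, 3.14, 3.14, 3.14].

## Interface

Orientations are given as a unit quaternion [x, y, z, w].
In Python, from workcell import robot gives the robot as it stands. The module is installed in compiled form; this text tells all that it offers.
- The arm moves only by the tool arm_command, never from a script. Its argument "steps" is text: rows parted by semicolons, each of 5 numbers parted by spaces: the closure, from 0 (fully open) to 1 (shut), then the shift along the tool's x, y, z in units of 0.6 m (1.0 is 0.6 m), then the turn about the tool's z in units of 90 degrees (1.0 is 90 degrees). A call has exactly 10 rows; each row is the pose to reach, as a shift and turn from the pose commanded when the call began, along the tool's axes at that moment; what a row does not reach only later rows make up. A row lasts 1/12 s, in which the tool goes at most 41.7 mm and 7.16 degrees, less where a joint would pass 70% of its speed; a pose out of reach is approached as far as the arm can. A call with a number of a shift or a turn outside -1 to 1 is refused whole. A call with a gripper value outside its range is refused whole. The fingers move at their own pace and stop on an object; "squeeze" is the grip in N (left out, the last holds). Time passes only in rows, so rows that repeat a pose let the fingers close, or fill a call up. It gives the time, the measured TCP pose, the force, the opening and the grip force at its end, in the units of the state.
- robot.read_state(): the state, without advancing time (a new reading comes with each control period).
- robot.camera(name): name is "side" or "top" or "wrist"; returns (picture, depth): 420x560x3 uint8, blue, green, red; 420x560 float32, mm along the optical axis (not along the pixel's ray), 0 where there is no reading.
- robot.get_calibration(name): a dict with "camera_matrix" (3x3 intrinsics, pixels), "pose" (4x4, takes a point from camera to world coordinates). Camera axes: x right, y up, looking along -z (the intrinsics and any distortion apply to the point x, -y, -z); pixel columns grow to the right and rows downward; lengths in mm; the calibration is good to about 2 mm. A picture is of the moment at which its call begins: read the wrist's pose just before it. get_calibration takes no time and is no camera call; for the wrist camera it gives the pose at the moment of the call.
- robot.finish_job(): hands the job in; it is judged then, once.
Trained networks look in the newest picture that a camera, given by its name, has taken for a name from the list of things; names that differ only in an ending like _2 or _b are one class to them, and where a whole thing is asked for, a point or a joint stands for the part that bears it (a point fixed in the world has none). Each returns a list of dicts, best first, with "p" (0 to 1); they miss things now and then, are a little off and sometimes report something else, mostly with a low value. They report only what shows in the picture. A call takes as long as a camera call. They do not tell look-alikes from the thing itself.
- robot.regions_of(camera, query): "pixels" (420x560 bool, what is visible of it) and "bbox" ([left, top, width, height] in pixels, round what is visible of it).
The state is a dict: "t": time; "joint_pos": joint angles; "joint_velocities": joint speeds; "joint_efforts": joint torques, N m; "ee_pos": TCP position; "eef_rot": TCP orientation; "ft_force": force on the tool from outside, world axes, zero at the start; "wrist_torque": the same for the moment, N m; "grip_width": finger opening in mm; "gripper_force": force on a finger pad.
Only numpy, scipy, OpenCV 4.12 (cv2) and the standard library are available. Lean on these libraries where they do the work, as an engineer would, in place of code of your own. Each camera call takes 0.05 s, during which the arm holds its last target. There are 200 camera calls.

## Task

Rebuild the relay valve: stack its three parts in the open housing in build order, each fully home and level: first the thick spacer, then the valve plate with its boss up, and on top the castellated retaining ring, notched edge up as it lies. Lower each part gently in between the two cheeks rather than dropping it, let go of all of them, and leave the other things on the bench where they are.

Things in the scene. Friction and masses are not known exactly. Their poses are not given: they have to be found in the camera images.
- housing: Grey cast-iron valve housing bolted to the bench, place and yaw vary. Flange 116 (its x) by 96 (its y) by 12 mm. Origin: centre of underside, z up. At its +x and -x sides stand two curved cheeks, about 20 mm thick, around a round pocket 54 mm across; they rise to 76 mm above the bench, straight to 68 mm, above that opening outwards 30 degrees as a lead-in.
- seat (a point): Centre of the pocket's steel seat (a raised disc 52 mm across), on the housing's axis, 20 mm above the bench, 56 mm below the cheek tops, axes as the housing's. Stacked on it, the undersides of spacer, valve plate and retaining ring lie 0, 20 and 34 mm above it.
- slot (a point): A point in the open slot on the housing's +y side, 40 mm from its axis, at seat height. A like slot lies across from it, on the -y side. Each slot between the cheeks is about 36 mm wide, open above and free down to the flange (12 mm above the bench): fingers that hold a part along the housing's y fit in them.
- spacer: Spacer: plain steel ring with a thick wall, 50 mm across, bore 28 mm, 20 mm high, lying flat, about 0.2 kg. Origin: centre of its underside, z up. Goes in first.
- plate: Valve plate: solid steel disc 50 mm across, 14 mm thick, with a boss 20 mm across and 6 mm high in the middle of its top; about 0.22 kg, lying boss up. Origin: centre of its underside, z up. Goes in second.
- retainer: Retaining ring: thin-walled steel ring 50 mm across, bore 38 mm, 12 mm high in all: a plain band 8 mm high with six 4 mm teeth on its upper edge (notched edge up as it lies), about 0.08 kg. Origin: centre of its underside, z up. Goes in last; it lies around the plate's boss.
- race: bearing race: plain wide steel ring, 72 mm across, bore 56 mm, 18 mm high; origin centre of underside. It is too wide for the housing and is not used.
- nut: brass gland nut, about 38 mm across and 18 mm high; origin centre of underside. Bystander.
- wrench: steel wrench, 190 mm, lying flat. Bystander.
- screwdriver: screwdriver with wooden handle, 200 mm, lying flat. Bystander.
- brush: brush with wooden handle, 180 mm, lying flat. Bystander.
- can: upright spray can, 60 mm across, 170 mm high; origin centre of underside. Bystander.
- jar: upright amber glass jar with a black cap, 64 mm across, 75 mm high; origin centre of underside. Bystander.
Things that resemble listed ones, but are neither listed nor needed, are in the scene too. Leave any red look-alike of the spacer alone.

How it is judged:
By the outcome, as a careful person would: the job done as asked, in the order asked, and still so for the second after the job is handed in, with the robot touching nothing.
It also fails if it takes over 64 s, if anything falls off the work surface, if the arm or the gripper's body presses on something with over 40 N, if the wrist force passes 120 N, or if a joint passes its speed limit or range.

## Working session

There is one attempt and no reset: what is moved stays moved. The work goes in short steps, Python scripts to look and compute and a tool call to move; the robot and the scene stay as the last step left them, time stands still between calls to the robot, and variables do not carry over. Pictures are saved under pics/ and viewed, at most 10 in all, crops included, and the job is handed in when it is done.

Besides the shell and the picture viewer there is one more tool, called after "Emit:" as name(argument=value, ...) on one line, values as JSON. arm_command: Moves the arm, as the interface text tells. Its arguments: {"type":"object","properties":{"steps":{"type":"string"},"squeeze":{"type":"number"}},"required":["steps"]}

```bash
mkdir -p pics; cat > h.py <<'E'
import numpy as np, cv2
from workcell import robot
def pts(cam,d,mask,cal):
    v,u=np.nonzero(mask&(d>0)); z=d[v,u]; K=cal["camera_matrix"]; K=np.array(K);P=np.array(cal["pose"])
    x=(u-K[0,2])/K[0,0]*z; y=(v-K[1,2])/K[1,1]*z
    return (P@np.c_[x,-y,-z,np.ones_like(z)].T).T[:,:3],u,v
E
python3 - <<'E'
from h import *
s=robot.read_state(); print({k:np.round(v,3) for k,v in s.items()})
ims=[]
for c in("top","side"):
    im,d=robot.camera(c); cv2.imwrite(f"pics/{c}0.png",im); cal=robot.get_calibration(c)
    print(c,np.round(cal["pose"],2).tolist(),np.round(cal["camera_matrix"],1).tolist())
    np.savez(f"{c}0.npz",d=d,im=im)
    for q in("housing","spacer","plate","retainer","race","nut"):
        for r in robot.regions_of(c,q):
            m=r["pixels"]; p,u,v=pts(c,d,m,cal)
            if len(p)==0: continue
            zt=np.percentile(p[:,2],95); t=p[abs(p[:,2]-zt)<4]
            print(q,round(r["p"],2),r["bbox"],"ztop",round(zt),"mid",np.round((t.min(0)+t.max(0))/2),"ext",np.round(np.ptp(t,axis=0)),im[m].mean(0).round())
E
```

```text
{'t': np.float64(0.0), 'joint_pos': array([ 1.01 ,  0.384,  0.044,  1.6  , -0.018,  1.161, -0.05 ]), 'joint_velocities': array([ 0.   , -0.001,  0.003,  0.   , -0.   , -0.   , -0.   ]), 'joint_efforts': array([ 0.0000e+00, -4.3346e+01,  1.0250e+00, -2.4951e+01,  1.0000e-02,
        1.1000e-02,  0.0000e+00]), 'ee_pos': array([ 289.775, -580.764,  229.857]), 'eef_rot': array([ 0.973,  0.229, -0.   , -0.001]), 'ft_force': array([0.526, 0.841, 0.754]), 'wrist_torque': array([ 0.007, -0.009,  0.011]), 'gripper_force': np.float64(0.0), 'grip_width': np.float64(85.593)}
top [[0.03, 1.0, -0.08, 458.04], [-1.0, 0.03, 0.01, -10.57], [0.01, 0.08, 1.0, 1253.3], [0.0, 0.0, 0.0, 1.0]] [[432.4, 0.0, 275.0], [0.0, 432.4, 208.1], [0.0, 0.0, 1.0]]
housing 0.92 [251.2, 170.1, 45.6, 53.0] ztop 73 mid [588. -10.  73.] ext [75. 71.  8.] [150. 154. 154.]
spacer 0.71 [184.6, 255.9, 19.3, 15.7] ztop 23 mid [388. 207.  22.] ext [48. 43.  6.] [213. 214. 210.]
spacer 0.59 [185.0, 225.2, 14.7, 17.5] ztop 23 mid [477. 220.  22.] ext [46. 45.  6.] [ 66.  71. 217.]
spacer 0.49 [184.2, 283.4, 18.8, 23.3] ztop 23 mid
[... 871 characters left out ...]
81.2, 23.6, 25.6] ztop 22 mid [386. 207.  21.] ext [50. 49.  6.] [200. 204. 200.]
spacer 0.62 [219.8, 267.8, 23.9, 19.0] ztop 22 mid [474. 218.  21.] ext [50. 47.  5.] [ 24.  37. 215.]
plate 0.54 [356.0, 203.2, 19.3, 10.3] ztop 21 mid [ 411. -243.   20.] ext [46. 44.  7.] [217. 221. 216.]
plate 0.34 [243.9, 189.4, 45.7, 43.5] ztop 73 mid [586. -10.  73.] ext [77. 68.  7.] [110. 119. 119.]
retainer 0.46 [175.5, 266.6, 14.1, 14.3] ztop 12 mid [570. 296.  11.] ext [44. 45.  6.] [205. 212. 204.]
race 0.64 [307.0, 167.9, 25.9, 19.6] ztop 20 mid [ 609. -268.   19.] ext [72. 71.  7.] [180. 186. 180.]
nut 0.53 [314.1, 237.2, 10.3, 11.2] ztop 20 mid [409. -32.  19.] ext [39. 33.  5.] [ 76. 198. 229.]
```

```bash
python3 - <<'E'
from h import *
f=np.load("top0.npz"); im=f["im"]; d=f["d"]; cal=robot.get_calibration("top")
cv2.imwrite("pics/topz.png",cv2.resize(im[120:340,130:400],None,fx=2.7,fy=2.7,interpolation=cv2.INTER_CUBIC))
p,u,v=pts("top",d,np.ones(d.shape,bool),cal)
for n,c,z0,z1,R in(("cheek",(588,-10),60,85,70),("flange",(588,-10),9,16,90),):
    m=(np.hypot(p[:,0]-c[0],p[:,1]-c[1])<R)&(p[:,2]>z0)&(p[:,2]<z1); q=p[m][:,:2].astype(np.float32)
    print(n,len(q),cv2.minAreaRect(q),q.mean(0))
    if n=="cheek":
        a=q-(q.min(0)+q.max(0))/2; ang=np.arctan2(a[:,1],a[:,0]); print("axis",np.degrees(np.angle(np.exp(2j*ang).mean())/2)); print(np.histogram(np.degrees(ang),36,(-180,180))[0])
# all clutter between 3 mm and up
m=(d>0)
for c in((388,207),(413,-243),(571,297)):
    k=(np.hypot(p[:,0]-c[0],p[:,1]-c[1])<110)&(p[:,2]>8); 
    o=p[k]; r=np.hypot(o[:,0]-c[0],o[:,1]-c[1]); a=np.degrees(np.arctan2(o[:,1]-c[1],o[:,0]-c[0]))
    print(c,[ (int(b),int(r[(r>33)&(abs((a-b+180)%360-180)<15)].min()) ) for b in range(-180,180,30) if ((r>33)&(abs((a-b+180)%360-180)<15)).any()])
E
```

```text
cheek 160 ((587.9016723632812, -10.615917205810547), (49.634857177734375, 75.17137908935547), 58.42221450805664) [589.1329   -11.536493]
axis -30.95221
[ 9  3  0  0  0  0  0  0  0  0  6 11  8  9  9 10  9  8 10  5  0  0  0  0
  0  0  0  0  4  9  8  9  7 10  8  8]
flange 621 ((594.5735473632812, -13.071403503417969), (99.12619018554688, 128.7119903564453), 59.02272033691406) [583.751    -11.145393]
(388, 207) [(-180, 60), (-150, 82), (-60, 109), (0, 64), (30, 69), (150, 71)]
(413, -243) []
(571, 297) [(-150, 98), (-120, 102)]
```

View pics/topz.png

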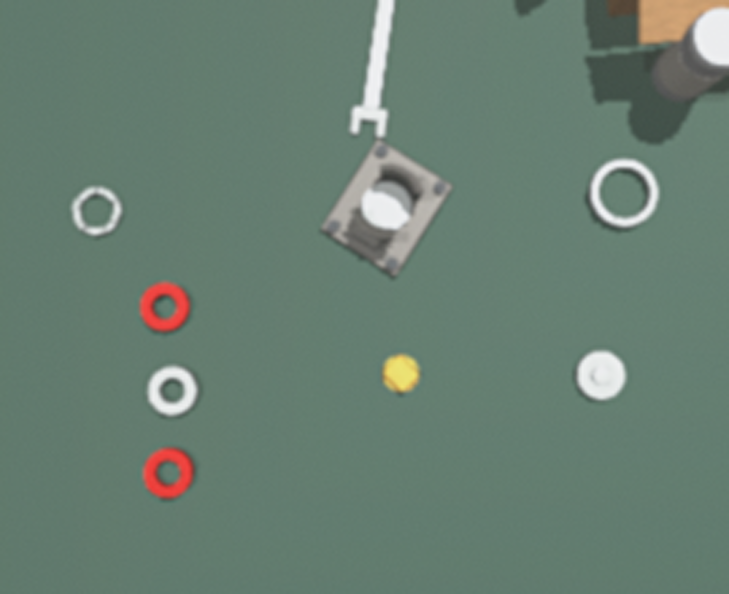

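The top view shows, in crop pixels, the steel spacer at (172,390) between two red look-alikes, the plate at (600,375), the retainer at (96,210) and the housing at (387,207). Next I'll move above the housing for a wrist view.

```bash
cat >> h.py <<'E'
from scipy.spatial.transform import Rotation as Rn
def plan(target,head=59):
    s=robot.read_state(); R=Rn.from_quat(s["eef_rot"]).as_matrix(); 
    sh=R.T@(np.array(target)-s["ee_pos"]); h=np.degrees(np.arctan2(R[1,1],R[0,1])); t=-(head-h)
    t=(t+180)%360-180
    print("t",round(s["t"],2),"at",s["ee_pos"].round(1),"head",h.round(2),"units",(sh/600).round(4),"turn",round(t/90,3),"rows",(np.linalg.norm(sh)/41.7).round(1),"tilt",R[:2,2].round(4))
E
python3 - <<'E'
from h import *
plan((560,-11,260)); s=robot.read_state(); P=np.array(robot.get_calibration("wrist")["pose"]); R=Rn.from_quat(s["eef_rot"]).as_matrix()
print((R.T@(P[:3,3]-s["ee_pos"])).round(1),(R.T@P[:3,:3]).round(3),robot.get_calibration("wrist")["camera_matrix"])
E
```

```text
t 0.7 at [ 290.3 -581.6  231.3] head -63.48 units [ 0.8269 -0.6502 -0.0478] turn -1.361 rows 15.2 tilt [ 0.0001 -0.0001]
[  76.7    0.3 -143.8] [[-0.001  0.952  0.305]
 [ 1.     0.     0.001]
 [ 0.001  0.305 -0.952]] [[306.06934762   0.         285.15597371]
 [  0.         306.06934762 213.54753007]
 [  0.           0.           1.        ]]
```

Emit:
arm_command(steps="0 0.05 -0.04 -0.01 -0.07; 0 0.1 -0.08 -0.02 -0.14; 0 0.15 -0.12 -0.03 -0.21; 0 0.2 -0.16 -0.04 -0.28; 0 0.25 -0.2 -0.05 -0.35; 0 0.3 -0.24 -0.05 -0.42; 0 0.35 -0.28 -0.05 -0.5; 0 0.4 -0.315 -0.05 -0.57; 0 0.45 -0.35 -0.05 -0.64; 0 0.5 -0.39 -0.05 -0.7")

```text
t: 1.53
ee_pos: [454.8, -237.2, 261.8]
eef_rot: [0.709, 0.706, 0.0, 0.001]
ft_force: [2.0, 0.6, -1.2]
grip_width: 85.3
gripper_force: 0.0
```

```bash
python3 -c "
from h import *
plan((560,-11,260))"
```

```text
t 1.53 at [ 454.8 -237.2  261.8] head -0.23 units [0.3776 0.1738 0.0027] turn -0.658 rows 6.0 tilt [ 0.0011 -0.001 ]
```

Emit:
arm_command(steps="0 0.06 0.03 0 -0.07; 0 0.12 0.06 0 -0.14; 0 0.18 0.08 0 -0.21; 0 0.23 0.11 0 -0.28; 0 0.28 0.13 0 -0.35; 0 0.32 0.15 0 -0.42; 0 0.36 0.16 0 -0.5; 0 0.37 0.17 0 -0.57; 0 0.37 0.17 0 -0.64; 0 0.37 0.17 0 -0.66")

```text
t: 2.37
ee_pos: [558.4, -15.7, 261.4]
eef_rot: [0.265, 0.964, 0.0, 0.0]
ft_force: [-0.5, -0.6, 0.4]
grip_width: 85.7
gripper_force: 0.0
```

```bash
python3 - <<'E'
from h import *
cal=robot.get_calibration("wrist"); im,d=robot.camera("wrist"); cv2.imwrite("pics/w1.png",im); np.savez("w1.npz",im=im,d=d,P=cal["pose"],K=cal["camera_matrix"])
plan((388,207,150))
p,u,v=pts("w",d,np.ones(d.shape,bool),cal)
for n,z0,z1 in(("cheek",62,90),("flange",9,15),("seat",18,23),("floor",-10,6)):
    m=(np.hypot(p[:,0]-588,p[:,1]+11)<(70 if n!="seat" else 30))&(p[:,2]>z0)&(p[:,2]<z1); q=p[m]
    print(n,len(q)); 
    if len(q)>50: print(cv2.minAreaRect(q[:,:2].astype(np.float32)),cv2.minEnclosingCircle(q[:,:2].astype(np.float32)),np.percentile(q[:,2],[5,50,95]).round(1))
E
```

```text
t 2.42 at [558.2 -16.5 261.3] head 59.16 units [0.4346 0.1743 0.1856] turn 0.002 rows 7.2 tilt [0.0002 0.0002]
cheek 1005
((587.2374267578125, -13.157642364501953), (52.551795959472656, 76.32241821289062), 58.8873291015625) ((587.793701171875, -13.264240264892578), 38.95040512084961) [65.1 74.2 77.1]
flange 2848
((587.6135864257812, -13.560661315917969), (96.04854583740234, 115.51132202148438), 59.09041213989258) ((588.0068359375, -11.10937213897705), 69.95494842529297) [11.5 13.  14.2]
seat 998
((592.7886352539062, -15.95254135131836), (50.58686447143555, 43.214866638183594), 59.05251693725586) ((589.2081298828125, -14.68010425567627), 26.343507766723633) [19.8 21.1 22.4]
floor 1986
((587.3307495117188, -11.10028076171875), (137.9702911376953, 139.3580322265625), 4.895678520202637) ((587.99755859375, -10.982047080993652), 69.977783203125) [-0.1  1.2  2.5]
```

View pics/w1.png

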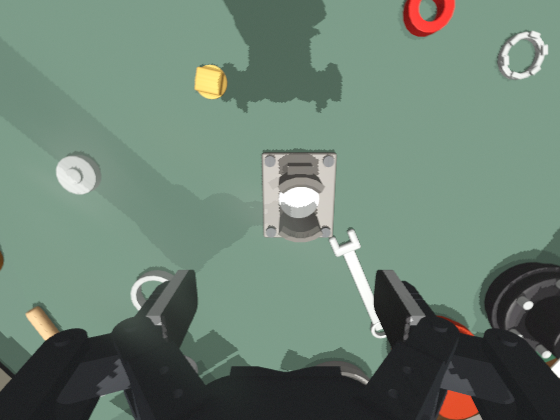

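Wrist view: the housing pocket is at about pixel (298,198), yaw −31°. Its centre is at (587.4, −13.4), consistent between cheek and flange fits, and the wrench lies clear of the slots. Now to the spacer.

Emit:
arm_command(steps="0.2 0.06 0.025 0.02 0; 0.2 0.12 0.05 0.04 0; 0.2 0.18 0.075 0.07 0; 0.2 0.24 0.1 0.1 0; 0.2 0.3 0.12 0.13 0; 0.2 0.36 0.145 0.16 0; 0.2 0.41 0.165 0.18 0; 0.2 0.435 0.174 0.185 0; 0.2 0.435 0.174 0.185 0; 0.2 0.435 0.174 0.185 0")

```text
t: 3.25
ee_pos: [387.9, 207.6, 150.3]
eef_rot: [0.267, 0.964, -0.0, 0.0]
ft_force: [0.8, -0.7, -0.1]
grip_width: 68.6
gripper_force: 0.0
```

```bash
cat >> h.py <<'E'
def measure(q,guess,z0,z1,z,R=40):
    cal=robot.get_calibration("wrist"); im,d=robot.camera("wrist"); regs=robot.regions_of("wrist",q)
    p,u,v=pts("w",d,np.ones(d.shape,bool),cal)
    m=(np.hypot(p[:,0]-guess[0],p[:,1]-guess[1])<R)&(p[:,2]>z0)&(p[:,2]<z1); t=p[m]
    (cx,cy),r=cv2.minEnclosingCircle(t[:,:2].astype(np.float32)); print(q,len(t),"circle",round(cx,1),round(cy,1),round(r,1),"z",np.percentile(t[:,2],[10,50,90]).round(1),"rect",cv2.minAreaRect(t[:,:2].astype(np.float32)))
    for r in regs:
        k=r["pixels"]; a,_,_=pts("w",d,k,cal); print(" net",round(r["p"],2),np.median(a,axis=0).round(),im[k].mean(0).round())
    plan((cx,cy,z)); return im
E
python3 - <<'E'
from h import *
cv2.imwrite("pics/w2.png",measure("spacer",(388,207),14,26,0))
E
```

```text
spacer 1587 circle 387.0 206.4 25.0 z [19.9 21.1 21.9] rect ((386.9374694824219, 206.47581481933594), (48.62802505493164, 49.47673797607422), 56.42953872680664)
 net 0.76 [386. 207.  21.] [225. 227. 225.]
 net 0.63 [468. 216.  20.] [ 68.  76. 201.]
t 3.35 at [389.7 206.1 150.8] head 58.78 units [ 0.0044 -0.0021  0.2513] turn -0.002 rows 3.6 tilt [ 0.0014 -0.0001]
```

Emit:
arm_command(steps="0.2 0.003 -0.001 0.05 0; 0.2 0.003 -0.001 0.1 0; 0.2 0.003 -0.001 0.15 0; 0.2 0.003 -0.001 0.19 0; 0.2 0.003 -0.001 0.22 0; 0.2 0.003 -0.001 0.235 0; 0.2 0.003 -0.001 0.245 0; 0.2 0.003 -0.001 0.247 0; 0.5 0.003 -0.001 0.247 0; 0.6 0.003 -0.001 0.247 0", squeeze=45)

```text
t: 4.18
ee_pos: [387.8, 207.5, 3.4]
eef_rot: [0.268, 0.963, 0.0, 0.001]
ft_force: [-0.4, 0.2, 4.9]
grip_width: 48.2
gripper_force: 45.4
```

Emit:
arm_command(steps="0.7 0 0 0 0; 0.7 0 0 0 0; 0.7 0 0 0 0; 0.7 0 0 0 0; 0.7 0 0 -0.01 0; 0.7 0 0 -0.02 0; 0.7 0 0 -0.04 0; 0.7 0 0 -0.07 0; 0.7 0 0 -0.1 0; 0.7 0 0 -0.13 0")

```text
t: 5.02
ee_pos: [385.9, 207.4, 81.0]
eef_rot: [0.268, 0.964, -0.0, -0.0]
ft_force: [0.9, -0.0, -1.8]
grip_width: 48.2
gripper_force: 47.1
```

```bash
python3 - <<'E'
from h import *
plan((587.4,-13.4,150))
im,d=robot.camera("wrist"); cal=robot.get_calibration("wrist"); cv2.imwrite("pics/w3.png",im)
for r in robot.regions_of("wrist","spacer"):
    k=r["pixels"]; a,_,_=pts("w",d,k,cal); print(r["p"],r["bbox"],np.percentile(a[:,2],[5,50,95]).round(1),np.median(a,axis=0),im[k].mean(0).round())
s=robot.read_state(); R=Rn.from_quat(s["eef_rot"]).as_matrix()
p,u,v=pts("w",d,np.ones(d.shape,bool),cal); q=(p-s["ee_pos"])@R
m=(np.hypot(q[:,0],q[:,1])<27)&(abs(q[:,2])<18); m&=abs(q[:,1])<24
print(m.sum(),np.percentile(q[m][:,2],[5,25,50,75,95]).round(1),q[m].min(0).round(1),q[m].max(0).round(1))
top=q[m]; A=np.c_[top[:,:2],np.ones(len(top))]; k=top[:,2]<np.percentile(top[:,2],60); print(np.linalg.lstsq(A[k],top[k][:,2],rcond=None)[0])
print(s["grip_width"],s["gripper_force"])
E
```

```text
t 5.02 at [385.9 207.4  81. ] head 58.95 units [-0.4774 -0.1421 -0.1153] turn -0.001 rows 7.4 tilt [-0.0005  0.0001]
0.77 [231.9, 229.0, 103.7, 109.0] [ 85.8 101.2 102.4] [385.69591802 208.7734702  101.22797121] [179. 183. 181.]
0.76 [181.0, 83.6, 81.3, 82.0] [12.5 23.6 24.8] [302.73358402 208.19969772  23.56682064] [ 57.  63. 207.]
0.64 [326.2, 281.3, 59.7, 57.3] [ 9.6 24.5 25.7] [472.09712525 202.42346177  24.48606274] [ 70.  76. 221.]
2875 [-17.9 -16.1 -11.3  -6.2  -1.3] [-24.3 -24.  -18. ] [25.5 24.   1.5]
[ 1.02974181e-02  2.87614772e-03 -1.47596251e+01]
48.057286485029515 47.15376762673259
```

View pics/w3.png

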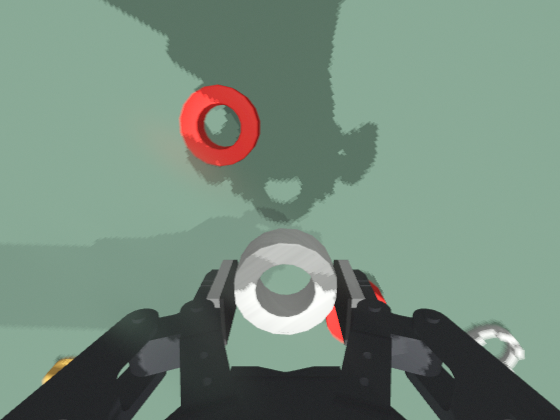

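Spacer is held level (wrist image: ring centred at about (285,287) between the pads). Carry it over the housing.

Emit:
arm_command(steps="0.7 -0.05 -0.015 -0.02 0; 0.7 -0.11 -0.03 -0.05 0; 0.7 -0.17 -0.05 -0.08 0; 0.7 -0.23 -0.07 -0.1 0; 0.7 -0.29 -0.09 -0.115 0; 0.7 -0.35 -0.105 -0.115 0; 0.7 -0.41 -0.12 -0.115 0; 0.7 -0.45 -0.135 -0.115 0; 0.7 -0.477 -0.142 -0.115 0; 0.7 -0.477 -0.142 -0.115 0")

```text
t: 5.95
ee_pos: [589.6, -19.3, 147.4]
eef_rot: [0.272, 0.962, -0.001, 0.0]
ft_force: [0.1, -1.3, -2.0]
grip_width: 47.5
gripper_force: 47.2
```

```bash
cat >> h.py <<'E'
def inhand(ztop,Rout,z,H=(587.4,-13.4)):
    s=robot.read_state(); cal=robot.get_calibration("wrist"); im,d=robot.camera("wrist"); R=Rn.from_quat(s["eef_rot"]).as_matrix()
    p,u,v=pts("w",d,np.ones(d.shape,bool),cal); q=(p-s["ee_pos"])@R
    m=(np.hypot(q[:,0],q[:,1])<Rout+6)&(abs(q[:,2]-ztop)<3)&(abs(q[:,1])<Rout-2.5); t=q[m]
    rr=cv2.minEnclosingCircle(t[:,:2].astype(np.float32)); A=np.c_[t[:,:2],np.ones(len(t))]
    print("inhand",len(t),np.round(rr[0],1),round(rr[1],1),"x",t[:,0].min().round(1),t[:,0].max().round(1),"top z",np.median(t[:,2]).round(1),"slope",np.linalg.lstsq(A,t[:,2],rcond=None)[0].round(3),"grip",s["grip_width"].round(1),s["gripper_force"].round(1))
    off=np.array([(t[:,0].min()+t[:,0].max())/2,0,0]); plan(np.array([*H,z])-R@off); return im
E
python3 - <<'E'
from h import *
inhand(-20,25,95)
E
```

```text
Traceback (most recent call last):
  File "h.py", line 26, in inhand
    print("inhand",len(t),np.round(rr[0],1),round(rr[1],1),"x",t[:,0].min().round(1),t[:,0].max().round(1),"top z",np.median(t[:,2]).round(1),"slope",np.linalg.lstsq(A,t[:,2],rcond=None)[0].round(3),"grip",s["grip_width"].round(1),s["gripper_force"].round(1))
                                                                                                                                                                                                              ^^^^^^^^^^^^^^^^^^^^^
AttributeError: 'float' object has no attribute 'round'
```

```bash
sed -i 's/s\["grip_width"\].round(1),s\["gripper_force"\].round(1)/round(float(s["grip_width"]),1)/' h.py
python3 - <<'E'
from h import *
cv2.imwrite("pics/w4.png",inhand(-20,25,95))
for i in range(2): robot.camera("wrist"); plan((587.4,-13.4,95))
E
```

```text
inhand 3917 [ 0.3 -1.4] 24.8 x -24.2 24.9 top z -17.6 slope [-2.0000e-03  0.0000e+00 -1.7667e+01] grip 47.7
t 6.05 at [586.8 -13.8 147.4] head 58.82 units [-0.0015  0.0012  0.0874] turn -0.002 rows 1.3 tilt [-0.0028  0.0008]
t 6.1 at [586.2 -12.3 147.7] head 58.96 units [-0.0029 -0.0006  0.0878] turn -0.0 rows 1.3 tilt [-0.0029  0.0011]
t 6.15 at [586.2 -11.6 148. ] head 59.04 units [-0.0036 -0.0015  0.0883] turn 0.0 rows 1.3 tilt [-0.0024  0.001 ]
```

Emit:
arm_command(steps="0.7 -0.003 0.001 0.02 0; 0.7 -0.003 0.001 0.05 0; 0.7 -0.003 0.001 0.07 0; 0.7 -0.003 0.001 0.085 0; 0.7 -0.003 0.001 0.095 0; 0.7 -0.003 0.001 0.1 0; 0.7 -0.003 0.001 0.1 0; 0.7 -0.003 0.001 0.1 0; 0.7 -0.003 0.001 0.1 0; 0.7 -0.003 0.001 0.1 0")

```text
t: 6.98
ee_pos: [590.3, -13.7, 90.0]
eef_rot: [0.268, 0.963, 0.0, 0.001]
ft_force: [-0.5, 0.1, -1.4]
grip_width: 48.1
gripper_force: 47.2
```

```bash
python3 - <<'E'
from h import *
plan((588.2,-12.3,23)); inhand(-18,25,23,(588.2,-12.3))
E
```

```text
t 6.98 at [590.3 -13.7  90. ] head 58.91 units [4.400e-03 1.000e-04 1.116e-01] turn -0.001 rows 1.6 tilt [ 0.0018 -0.0001]
inhand 5184 [ 0.1 -1.2] 25.2 x -24.7 25.0 top z -17.4 slope [-1.0000e-03 -0.0000e+00 -1.7365e+01] grip 48.1
t 7.03 at [590.2 -13.8  89.9] head 58.91 units [0.0041 0.0003 0.1115] turn -0.001 rows 1.6 tilt [ 0.0016 -0.0001]
```

Emit:
arm_command(steps="0.7 0.003 0 0.01 0; 0.7 0.003 0 0.02 0; 0.7 0.003 0 0.03 0; 0.7 0.003 0 0.04 0; 0.7 0.003 0 0.05 0; 0.7 0.003 0 0.06 0; 0.7 0.003 0 0.07 0; 0.7 0.003 0 0.08 0; 0.7 0.003 0 0.09 0; 0.7 0.003 0 0.098 0")

```text
t: 7.87
ee_pos: [587.8, -12.8, 29.4]
eef_rot: [0.268, 0.963, -0.0, -0.0]
ft_force: [0.3, -0.3, -2.1]
grip_width: 48.4
gripper_force: 47.2
```

```bash
python3 - <<'E'
from h import *
plan((588.2,-12.3,23)); inhand(-18,25,23,(588.2,-12.3)); print(robot.read_state()["ft_force"])
E
```

```text
t 7.87 at [587.8 -12.8  29.4] head 58.92 units [-0.0002  0.0011  0.0107] turn -0.001 rows 0.2 tilt [-0.0006  0.    ]
inhand 4229 [-7.3 -0.6] 26.4 x -28.8 16.0 top z -17.5 slope [ 8.0000e-03 -0.0000e+00 -1.7452e+01] grip 48.4
t 7.92 at [587.  -12.8  28.6] head 58.92 units [0.0095 0.0018 0.0093] turn -0.001 rows 0.2 tilt [-0.0021  0.0002]
[-0.43802582 -0.9651376  -2.56377719]
```

Emit:
arm_command(steps="0.7 0 0 0.002 0; 0.7 0 0 0.003 0; 0.7 0 0 0.005 0; 0.7 0 0 0.006 0; 0.7 0 0 0.007 0; 0.7 0 0 0.008 0; 0.7 0 0 0.009 0; 0.7 0 0 0.009 0; 0.7 0 0 0.009 0; 0.7 0 0 0.009 0")

```text
t: 8.75
ee_pos: [588.0, -12.8, 24.9]
eef_rot: [0.268, 0.963, 0.0, 0.0]
ft_force: [0.1, -0.1, -1.6]
grip_width: 48.0
gripper_force: 47.2
```

Emit:
arm_command(steps="0.7 0 0 0.001 0; 0.7 0 0 0.001 0; 0.7 0 0 0.002 0; 0.7 0 0 0.002 0; 0.7 0 0 0.003 0; 0.7 0 0 0.003 0; 0.7 0 0 0.004 0; 0.7 0 0 0.004 0; 0.7 0 0 0.005 0; 0.7 0 0 0.005 0")

```text
t: 9.58
ee_pos: [588.1, -12.8, 23.5]
eef_rot: [0.268, 0.963, -0.001, -0.0]
ft_force: [-4.1, -1.0, 8.7]
grip_width: 47.6
gripper_force: 48.2
```

Emit:
arm_command(steps="0.4 0 0 -0.001 0; 0.25 0 0 -0.001 0; 0.15 0 0 -0.001 0; 0.15 0 0 -0.001 0; 0.15 0 0 -0.02 0; 0.15 0 0 -0.05 0; 0.15 0 0 -0.09 0; 0.15 0 0 -0.14 0; 0.15 0 0 -0.19 0; 0.15 0 0 -0.22 0")

```text
t: 10.42
ee_pos: [589.9, -12.3, 158.1]
eef_rot: [0.268, 0.963, 0.001, 0.002]
ft_force: [0.4, -0.7, 0.0]
grip_width: 72.3
gripper_force: 0.0
```

```bash
cat >> h.py <<'E'
def incheck(z0,z1,r=22):
    cal=robot.get_calibration("wrist"); im,d=robot.camera("wrist"); p,u,v=pts("w",d,np.ones(d.shape,bool),cal)
    m=(np.hypot(p[:,0]-587.4,p[:,1]+13.4)<r)&(p[:,2]>z0)&(p[:,2]<z1); t=p[m]; A=np.c_[t[:,:2]-[587.4,-13.4],np.ones(len(t))]
    print("in pocket",len(t),np.percentile(t[:,2],[5,50,95]).round(1),"plane",np.linalg.lstsq(A,t[:,2],rcond=None)[0].round(3)); return im
E
python3 - <<'E'
from h import *
cv2.imwrite("pics/w5.png",incheck(34,48)); plan((413,-243,150))
E
```

```text
in pocket 1165 [38.4 41.1 42.1] plane [-1.5000e-02  8.0000e-03  4.0859e+01]
t 10.47 at [592.2 -12.1 161.3] head 58.94 units [ 0.0575 -0.4839  0.0158] turn -0.001 rows 7.0 tilt [ 0.0109 -0.0005]
```

View pics/w5.png

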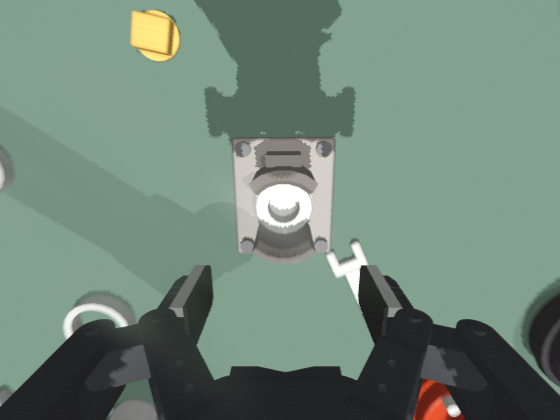

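The spacer is seated level at pixel (283,206), top at about 40 mm. Next is the plate.

Emit:
arm_command(steps="0.2 0.007 -0.06 0 0; 0.2 0.014 -0.12 0 0; 0.2 0.021 -0.18 0 0; 0.2 0.028 -0.24 0 0; 0.2 0.035 -0.3 0 0; 0.2 0.042 -0.36 0 0; 0.2 0.05 -0.42 0.01 0; 0.2 0.056 -0.47 0.012 0; 0.2 0.057 -0.484 0.012 0; 0.2 0.057 -0.484 0.012 0")

```text
t: 11.3
ee_pos: [406.4, -246.8, 146.7]
eef_rot: [0.271, 0.963, -0.001, -0.0]
ft_force: [0.1, 0.7, -0.9]
grip_width: 68.6
gripper_force: 0.0
```

```bash
python3 - <<'E'
from h import *
robot.camera("wrist");robot.camera("wrist")
measure("plate",(413,-243),11,17.5,2); print(robot.read_state()["joint_pos"])
E
```

```text
plate 1747 circle 414.6 -244.8 25.0 z [14.2 15.1 16. ] rect ((414.4521179199219, -244.71853637695312), (49.335453033447266, 48.962066650390625), 3.887634038925171)
 net 0.9 [ 412. -244.   15.] [243. 244. 243.]
t 11.5 at [ 410.5 -242.   147.2] head 59.12 units [-0.008  -0.0007  0.2419] turn 0.001 rows 3.5 tilt [0.0015 0.0004]
[ 0.93383451  0.19707186 -0.52525686  2.06120306  0.12321197  0.91180221
  1.3732013 ]
```

Emit:
arm_command(steps="0.2 -0.008 0.002 0.05 0; 0.2 -0.008 0.002 0.1 0; 0.2 -0.008 0.002 0.15 0; 0.2 -0.008 0.002 0.19 0; 0.2 -0.008 0.002 0.22 0; 0.2 -0.008 0.002 0.233 0; 0.2 -0.008 0.002 0.24 0; 0.2 -0.008 0.002 0.242 0; 0.5 -0.008 0.002 0.242 0; 0.6 -0.008 0.002 0.242 0")

```text
t: 12.33
ee_pos: [415.2, -245.5, 3.1]
eef_rot: [0.268, 0.964, -0.0, 0.001]
ft_force: [-0.0, 1.7, 2.5]
grip_width: 47.7
gripper_force: 46.1
```

Emit:
arm_command(steps="0.7 0 0 0 0; 0.7 0 0 0 0; 0.7 0 0 0 0; 0.7 0 0 0 0; 0.7 0 0 -0.01 0; 0.7 0 0 -0.03 0; 0.7 0 0 -0.06 0; 0.7 0 0 -0.1 0; 0.7 0 0 -0.15 0; 0.7 0 0 -0.2 0")

```text
t: 13.17
ee_pos: [412.1, -244.9, 122.6]
eef_rot: [0.268, 0.963, 0.0, -0.001]
ft_force: [0.7, -0.9, -2.5]
grip_width: 47.4
gripper_force: 46.8
```

```bash
python3 - <<'E'
from h import *
robot.camera("wrist"); inhand(-11.4,25,150,(588.1,-12.2))
E
```

```text
inhand 5745 [ 0.4 -0.7] 25.5 x -24.4 25.4 top z -12.0 slope [ 4.0000e-03  2.0000e-03 -1.1947e+01] grip 47.3
t 13.27 at [ 417.3 -247.7  127.1] head 58.88 units [-0.0422  0.4831 -0.0382] turn -0.001 rows 7.0 tilt [ 0.0094 -0.0069]
```

Emit:
arm_command(steps="0.7 -0.005 0.05 -0.02 0; 0.7 -0.01 0.11 -0.03 0; 0.7 -0.015 0.17 -0.035 0; 0.7 -0.02 0.23 -0.035 0; 0.7 -0.025 0.29 -0.035 0; 0.7 -0.03 0.35 -0.035 0; 0.7 -0.035 0.41 -0.035 0; 0.7 -0.04 0.45 -0.035 0; 0.7 -0.042 0.475 -0.035 0; 0.7 -0.042 0.483 -0.035 0")

```text
t: 14.1
ee_pos: [585.2, -6.1, 142.0]
eef_rot: [0.266, 0.964, 0.001, -0.0]
ft_force: [0.1, 0.5, -2.2]
grip_width: 48.0
gripper_force: 47.0
```

Emit:
arm_command(steps="0.7 0 0 0.02 0; 0.7 0 0 0.03 0; 0.7 0 0 0.03 0; 0.7 0 0 0.03 0; 0.7 0 0 0.03 0; 0.7 0 0 0.03 0; 0.7 0 0 0.03 0; 0.7 0 0 0.03 0; 0.7 0 0 0.03 0; 0.7 0 0 0.03 0")

```text
t: 14.93
ee_pos: [584.8, -10.1, 124.7]
eef_rot: [0.268, 0.963, 0.0, 0.0]
ft_force: [-0.4, -0.3, -0.9]
grip_width: 47.4
gripper_force: 47.0
```

```bash
python3 - <<'E'
from h import *
inhand(-12,25,90,(588.1,-12.2))
E
```

```text
inhand 5710 [ 0.4 -0.9] 25.2 x -24.2 25.4 top z -11.9 slope [ 0.0000e+00  1.0000e-03 -1.1889e+01] grip 47.4
t 14.98 at [584.8 -10.  124.7] head 58.92 units [-0.0076 -0.0003  0.0578] turn -0.001 rows 0.8 tilt [ 0.0003 -0.    ]
```

Emit:
arm_command(steps="0.7 -0.004 0 0.01 0; 0.7 -0.007 0 0.025 0; 0.7 -0.007 0 0.04 0; 0.7 -0.007 0 0.055 0; 0.7 -0.007 0 0.06 0; 0.7 -0.007 0 0.07 0; 0.7 -0.007 0 0.08 0; 0.7 -0.007 0 0.09 0; 0.7 -0.007 0 0.1 0; 0.7 -0.007 0 0.105 0")

```text
t: 15.82
ee_pos: [587.8, -12.3, 60.5]
eef_rot: [0.268, 0.963, -0.0, -0.001]
ft_force: [-0.2, 0.6, -2.1]
grip_width: 47.7
gripper_force: 47.0
```

```bash
python3 - <<'E'
from h import *
robot.camera("wrist"); plan((587.9,-12.4,43)); print(robot.read_state()["ft_force"])
E
```

```text
t 15.87 at [587.4 -12.3  60.1] head 58.92 units [-0.0008  0.0003  0.0286] turn -0.001 rows 0.4 tilt [-0.0019  0.0001]
[-0.94724692  0.49360604 -1.51717376]
```

Emit:
arm_command(steps="0.7 0 0 0.005 0; 0.7 0 0 0.01 0; 0.7 0 0 0.014 0; 0.7 0 0 0.018 0; 0.7 0 0 0.021 0; 0.7 0 0 0.023 0; 0.7 0 0 0.025 0; 0.7 0 0 0.026 0; 0.7 0 0 0.027 0; 0.7 0 0 0.027 0")

```text
t: 16.7
ee_pos: [588.3, -12.3, 45.2]
eef_rot: [0.268, 0.963, 0.0, -0.0]
ft_force: [-0.3, 0.2, -2.6]
grip_width: 47.6
gripper_force: 47.0
```

Emit:
arm_command(steps="0.7 0 0 0.001 0; 0.7 0 0 0.001 0; 0.7 0 0 0.002 0; 0.7 0 0 0.002 0; 0.7 0 0 0.003 0; 0.7 0 0 0.003 0; 0.7 0 0 0.003 0; 0.7 0 0 0.003 0; 0.7 0 0 0.003 0; 0.7 0 0 0.003 0")

```text
t: 17.53
ee_pos: [588.3, -12.3, 43.5]
eef_rot: [0.268, 0.963, 0.0, 0.0]
ft_force: [0.0, -0.2, -2.1]
grip_width: 47.8
gripper_force: 47.0
```

Emit:
arm_command(steps="0.7 0 0 0.001 0; 0.7 0 0 0.001 0; 0.7 0 0 0.002 0; 0.7 0 0 0.002 0; 0.7 0 0 0.002 0; 0.7 0 0 0.002 0; 0.7 0 0 0.003 0; 0.7 0 0 0.003 0; 0.7 0 0 0.003 0; 0.7 0 0 0.003 0")

```text
t: 18.37
ee_pos: [588.4, -12.3, 43.1]
eef_rot: [0.268, 0.963, -0.0, 0.0]
ft_force: [-4.4, -0.2, 8.3]
grip_width: 47.8
gripper_force: 48.1
```

Contact. Release and lift.

Emit:
arm_command(steps="0.4 0 0 -0.001 0; 0.25 0 0 -0.001 0; 0.15 0 0 -0.001 0; 0.15 0 0 -0.001 0; 0.15 0 0 -0.02 0; 0.15 0 0 -0.05 0; 0.15 0 0 -0.09 0; 0.15 0 0 -0.13 0; 0.15 0 0 -0.16 0; 0.15 0 0 -0.19 0")

```text
t: 19.2
ee_pos: [588.8, -12.0, 157.9]
eef_rot: [0.268, 0.963, 0.0, 0.001]
ft_force: [-0.8, 0.0, -0.2]
grip_width: 72.7
gripper_force: 0.0
```

```bash
python3 - <<'E'
from h import *
robot.camera("wrist"); im=incheck(49,57.8,24); incheck(58,64); cv2.imwrite("pics/w6.png",im[100:300,180:400]); plan((570.5,296.5,150))
E
```

```text
in pocket 1938 [54.1 55.2 56.3] plane [-0.0000e+00  1.0000e-03  5.5174e+01]
in pocket 433 [59.4 61.1 62.2] plane [ 3.000e-02 -1.300e-02  6.104e+01]
t 19.35 at [590.  -12.  158.1] head 58.92 units [0.2933 0.4236 0.0131] turn -0.001 rows 7.4 tilt [ 0.0048 -0.0003]
```

View pics/w6.png

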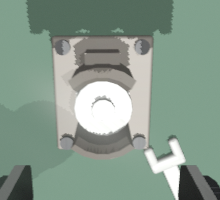

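The plate is home and level, with its top at about 54 mm and the boss at about 60 mm (crop pixel (103,105)). Now the retainer.

Emit:
arm_command(steps="0.2 0.035 0.05 0 0; 0.2 0.075 0.108 0 0; 0.2 0.11 0.165 0 0; 0.2 0.15 0.22 0 0; 0.2 0.19 0.275 0 0; 0.2 0.23 0.33 0 0; 0.2 0.265 0.38 0.01 0; 0.2 0.29 0.415 0.012 0; 0.2 0.293 0.424 0.013 0; 0.2 0.293 0.424 0.013 0")

```text
t: 20.18
ee_pos: [566.7, 299.8, 146.5]
eef_rot: [0.265, 0.964, 0.0, -0.002]
ft_force: [-0.3, -0.2, 0.2]
grip_width: 68.5
gripper_force: 0.0
```

```bash
python3 - <<'E'
from h import *
for i in range(3): robot.camera("wrist")
im=measure("retainer",(571,297),5,17,2)
E
```

```text
retainer 963 circle 575.2 296.4 25.1 z [ 7.8  9.6 13.6] rect ((575.10791015625, 296.8684387207031), (49.26519775390625, 48.972476959228516), 73.25957489013672)
 net 0.85 [576. 299.   9.] [219. 221. 219.]
t 20.43 at [570.2 293.1 147.3] head 58.68 units [-0.004   0.0095  0.2422] turn -0.004 rows 3.5 tilt [-0.0002 -0.0022]
```

```bash
python3 - <<'E'
from h import *
im=measure("retainer",(573,297),5,17,2); im=measure("retainer",(573,297),5,17,2)
E
```

```text
retainer 969 circle 575.2 296.5 25.0 z [ 7.8  9.6 13.5] rect ((574.7791748046875, 296.7030944824219), (49.39104461669922, 48.890567779541016), 13.256864547729492)
 net 0.84 [576. 298.   9.] [217. 219. 217.]
t 20.53 at [570.  293.9 147.8] head 58.73 units [-0.005   0.0083  0.2429] turn -0.003 rows 3.5 tilt [ 0.0002 -0.0012]
retainer 951 circle 575.0 296.6 24.9 z [ 7.9  9.6 13.4] rect ((575.0186157226562, 296.7000427246094), (49.33986282348633, 48.59969711303711), 9.642350196838379)
t 20.63 at [569.7 294.9 148. ] head 58.8 units [-0.006   0.0071  0.2433] turn -0.002 rows 3.5 tilt [ 0.0004 -0.0005]
```

Emit:
arm_command(steps="0.2 -0.007 0.0075 0.05 0; 0.2 -0.007 0.0075 0.1 0; 0.2 -0.007 0.0075 0.15 0; 0.2 -0.007 0.0075 0.19 0; 0.2 -0.007 0.0075 0.22 0; 0.2 -0.007 0.0075 0.233 0; 0.2 -0.007 0.0075 0.24 0; 0.2 -0.007 0.0075 0.243 0; 0.2 -0.007 0.0075 0.244 0; 0.2 -0.007 0.0075 0.244 0", squeeze=35)

```text
t: 21.47
ee_pos: [576.1, 298.7, 3.0]
eef_rot: [0.268, 0.963, 0.001, 0.001]
ft_force: [0.7, -0.2, 0.3]
grip_width: 68.4
gripper_force: 0.0
```

Emit:
arm_command(steps="0.4 0 0 0 0; 0.5 0 0 0 0; 0.6 0 0 0 0; 0.7 0 0 0 0; 0.7 0 0 0 0; 0.7 0 0 0 0; 0.7 0 0 -0.01 0; 0.7 0 0 -0.04 0; 0.7 0 0 -0.08 0; 0.7 0 0 -0.13 0")

```text
t: 22.3
ee_pos: [573.1, 296.8, 78.2]
eef_rot: [0.268, 0.963, -0.002, -0.002]
ft_force: [-0.1, -0.2, -0.6]
grip_width: 47.2
gripper_force: 36.2
```

```bash
python3 - <<'E'
from h import *
for i in range(2): robot.camera("wrist")
im=inhand(-8,25,150,(588.1,-12.2)); cv2.imwrite("pics/w7.png",im[180:400,140:440])
E
```

```text
inhand 2606 [-0.3 -0.4] 25.6 x -25.4 24.5 top z -7.0 slope [-5.000e-03 -1.000e-03 -7.561e+00] grip 47.0
t 22.45 at [577.2 299.7  83.1] head 58.92 units [-0.2836 -0.4352 -0.1132] turn -0.001 rows 7.6 tilt [0.0061 0.0034]
```

View pics/w7.png

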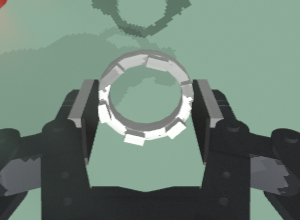

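The retainer is held level at crop pixel (146,98), teeth up. Carry it over.

Emit:
arm_command(steps="0.7 -0.03 -0.045 -0.03 0; 0.7 -0.065 -0.1 -0.06 0; 0.7 -0.1 -0.155 -0.09 0; 0.7 -0.135 -0.21 -0.11 0; 0.7 -0.17 -0.265 -0.112 0; 0.7 -0.205 -0.32 -0.112 0; 0.7 -0.24 -0.37 -0.112 0; 0.7 -0.265 -0.41 -0.112 0; 0.7 -0.28 -0.43 -0.112 0; 0.7 -0.283 -0.435 -0.112 0")

```text
t: 23.28
ee_pos: [584.7, -19.6, 144.9]
eef_rot: [0.272, 0.962, -0.002, -0.001]
ft_force: [-0.8, -1.2, -1.0]
grip_width: 47.2
gripper_force: 36.5
```

Emit:
arm_command(steps="0.7 0 0 0.02 0; 0.7 0 0 0.03 0; 0.7 0 0 0.03 0; 0.7 0 0 0.03 0; 0.7 0 0 0.03 0; 0.7 0 0 0.03 0; 0.7 0 0 0.03 0; 0.7 0 0 0.03 0; 0.7 0 0 0.03 0; 0.7 0 0 0.03 0")

```text
t: 24.12
ee_pos: [585.8, -13.2, 128.9]
eef_rot: [0.268, 0.963, 0.0, 0.0]
ft_force: [-0.3, -0.4, -0.7]
grip_width: 47.3
gripper_force: 36.5
```

```bash
python3 - <<'E'
from h import *
inhand(-8,25,57,(588.1,-12.2))
E
```

```text
inhand 2640 [-0.8 -0.3] 26.0 x -25.9 24.6 top z -6.9 slope [-5.000e-03 -1.000e-03 -7.533e+00] grip 47.3
t 24.17 at [585.8 -13.3 128.8] head 58.91 units [-0.0013  0.0036  0.1197] turn -0.001 rows 1.7 tilt [ 0.0003 -0.0001]
```

Emit:
arm_command(steps="0.7 -0.002 0.003 0.01 0; 0.7 -0.002 0.0035 0.02 0; 0.7 -0.002 0.0035 0.035 0; 0.7 -0.002 0.0035 0.05 0; 0.7 -0.002 0.0035 0.06 0; 0.7 -0.002 0.0035 0.07 0; 0.7 -0.002 0.0035 0.08 0; 0.7 -0.002 0.0035 0.09 0; 0.7 -0.002 0.0035 0.095 0; 0.7 -0.002 0.0035 0.1 0")

```text
t: 25.0
ee_pos: [587.7, -12.0, 68.2]
eef_rot: [0.268, 0.963, -0.0, -0.0]
ft_force: [-0.6, 0.2, 0.4]
grip_width: 47.2
gripper_force: 36.5
```

```bash
python3 - <<'E'
from h import *
robot.camera("wrist"); plan((588.2,-12.3,57)); print(robot.read_state()["ft_force"])
E
```

```text
t 25.05 at [587.4 -12.   67.8] head 58.92 units [-0.0014  0.0003  0.018 ] turn -0.001 rows 0.3 tilt [-0.0009  0.0001]
[-0.42755792  0.21116207 -1.62259946]
```

Emit:
arm_command(steps="0.7 -0.001 0 0.003 0; 0.7 -0.001 0 0.006 0; 0.7 -0.001 0 0.009 0; 0.7 -0.001 0 0.011 0; 0.7 -0.001 0 0.013 0; 0.7 -0.001 0 0.015 0; 0.7 -0.001 0 0.016 0; 0.7 -0.001 0 0.017 0; 0.7 -0.001 0 0.017 0; 0.7 -0.001 0 0.017 0")

```text
t: 25.88
ee_pos: [588.3, -12.3, 58.5]
eef_rot: [0.268, 0.963, 0.0, 0.0]
ft_force: [0.9, 0.5, -0.6]
grip_width: 47.1
gripper_force: 36.5
```

Emit:
arm_command(steps="0.7 0 0 0.001 0; 0.7 0 0 0.001 0; 0.7 0 0 0.001 0; 0.7 0 0 0.002 0; 0.7 0 0 0.002 0; 0.7 0 0 0.002 0; 0.7 0 0 0.002 0; 0.7 0 0 0.002 0; 0.7 0 0 0.002 0; 0.7 0 0 0.002 0")

```text
t: 26.72
ee_pos: [588.4, -12.2, 57.5]
eef_rot: [0.268, 0.963, 0.0, 0.0]
ft_force: [-0.3, 0.1, 1.7]
grip_width: 47.3
gripper_force: 36.7
```

Emit:
arm_command(steps="0.7 0 0 0.001 0; 0.7 0 0 0.001 0; 0.7 0 0 0.001 0; 0.7 0 0 0.001 0; 0.7 0 0 0.001 0; 0.7 0 0 0.001 0; 0.7 0 0 0.001 0; 0.7 0 0 0.001 0; 0.7 0 0 0.001 0; 0.7 0 0 0.001 0")

```text
t: 27.55
ee_pos: [588.5, -12.2, 57.4]
eef_rot: [0.268, 0.963, -0.0, 0.0]
ft_force: [-0.6, -0.8, 4.5]
grip_width: 46.8
gripper_force: 37.2
```

Emit:
arm_command(steps="0.4 0 0 -0.001 0; 0.25 0 0 -0.001 0; 0.15 0 0 -0.001 0; 0.15 0 0 -0.001 0; 0.15 0 0 -0.02 0; 0.15 0 0 -0.05 0; 0.15 0 0 -0.09 0; 0.15 0 0 -0.12 0; 0.15 0 0 -0.15 0; 0.15 0 0 -0.17 0")

```text
t: 28.38
ee_pos: [589.5, -11.9, 161.5]
eef_rot: [0.268, 0.963, 0.0, 0.002]
ft_force: [-0.5, 0.4, 0.7]
grip_width: 72.5
gripper_force: 0.0
```

```bash
python3 - <<'E'
from h import *
for i in range(2): robot.camera("wrist")
im=incheck(59.5,64.5,25.5); incheck(65,71,25.5); incheck(53,57,17); cv2.imwrite("pics/w8.png",cv2.resize(im[100:300,180:400],None,fx=2,fy=2))
im,d=robot.camera("top"); cv2.imwrite("pics/top1.png",im)
print(robot.read_state()["ft_force"])
E
```

```text
in pocket 1178 [60.1 62.3 64. ] plane [-0.0000e+00 -4.0000e-03  6.2174e+01]
in pocket 485 [65.7 67.1 68.1] plane [-2.0000e-03  3.0000e-03  6.7057e+01]
in pocket 745 [54.1 55.2 56.2] plane [-1.0000e-03 -2.0000e-03  5.5168e+01]
[ 0.25546645 -0.36043659 -1.02632422]
```

View pics/w8.png

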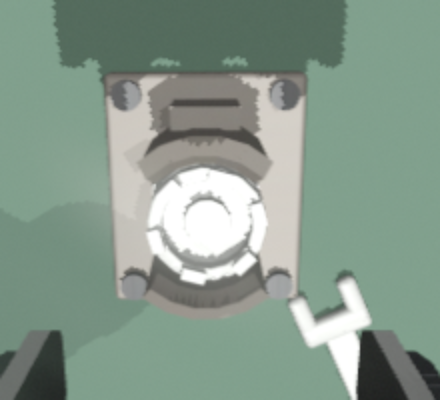

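The ring sits level around the boss at crop pixel (207,223). Its tooth tops are at about 66 mm and the band at about 62 mm, as they should be.

```bash
python3 -c "
from workcell import robot
print(robot.finish_job())"
```

```text
the job is handed in; nothing more can be done
None
```

The relay valve is rebuilt and handed in after about 28.5 s of the 64 s: spacer, valve plate (boss up) and retaining ring (teeth up) are stacked in order, level and at the expected heights by the wrist camera, all released, and nothing else was handled.

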